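Wipe a curved instrument rail with a sprung wiper carriage

TASK

Push the white wiper carriage along the curved rail by its blue sprung plate, from the start stop over the rise and down to the far rubber stop. Get the plate's black pointer into the green part of the scale before the carriage's red index reaches the first white line, and keep it in the green, never in the red, all the way to the second white line. Then ease off so that the carriage comes gently to rest at the far stop, and take your hand away. Do not shift the culture dishes, the amber bottle or the small jar near the rail.

Things in the scene. Friction and masses are not known exactly. Their poses are not given: they have to be found in the camera images.
- rail: Curved dark steel rail, 50 mm wide, fixed on feet. Centre line: arc of radius 330 mm in a plane through the arc centre, tilted 0.22 rad about the rail's y axis (+x up): top surface 48 mm above the bench at both ends of travel, 72 mm in the middle. Origin at bench level; +x points from the arc's centre (280 mm behind the origin) to the middle of the arc, +y to the side of the far rubber stop.
- line1 (a point): First white line across the rail, on the centre line of its top surface. 0.63 rad of arc before the middle of the rail; the red index passes it when the carriage's origin does.
- line2 (a point): Second white line across the rail, same kind. 0.60 rad of arc after the middle of the rail. Beyond it, arriving at the far stop faster than 0.09 m/s counts as a slam.
- wiper: White carriage, 76 wide (x, radially outward), 84 long (y, forward), top 47 mm above the rail, scale and pointer to 59; captive, red index finger on its outer side at mid-length. Origin: on the rail's top under its middle. Travel: 0.85 rad of arc either side of the rail's middle. 2.1 kg (varies, 1.7 to 2.5). Oil drag 60 N per m/s, hardly any dry friction; let go, it creeps downhill.
- plate (a joint): How far the blue push plate is pressed in towards the carriage, m: 0 at rest, 0.060 bottomed. Spring 120 N/m, so it reads the push: pointer in the green from 0.024 (2.9 N) to 0.052 (6.2 N), white below, red above. Plate 60 g.
- push_face (a point): Centre of the rear face of the blue push plate, where the fingers push: flat, upright, 74 wide (x), 52 high, 8 thick, its centre 46 mm above the rail's top. At rest 112 mm behind the carriage's centre, square to the tangent there; it moves in with joint plate. y axis: push direction, forward; x axis: radially outward. Free space behind and above it.
- dishes: Bystander: pale round stack of culture dishes, diameter 90 mm, 46 mm high, origin under its centre.
- reagent: Bystander: amber bottle, diameter 64 mm, 130 mm high, origin under its centre.
- oiljar: Bystander: small jar with black cap, diameter 52 mm, 60 mm high, origin under its centre.

How it is judged (in metres and radians):
On the way, in this order (a step that is already met when the one before it is completed fails the run):
1. the pointer is in the green before the first white line (value of joint plate between 0.024 and 0.052 m and y of wiper in the frame of rail below -0.194 m), for 0.1 s.
2. the carriage passes the top of the rise with the pointer in the green (value of joint plate between 0.024 and 0.052 m and y of wiper in the frame of rail above 0 m), for 0.1 s.
3. the carriage passes the second white line, pushed in the green up to it (y of wiper in the frame of rail above 0.186 m), for 0.1 s.
At the end, for the whole second after the job is handed in: The carriage rests at the far stop (wiper's origin over 240 mm along the rail's y, within about 12 mm of the stop; slower than 0.01 m/s) with the push plate released (joint plate below 0.006) (y of wiper in the frame of rail above 0.24 m and linear speed of wiper below 0.01 m/s and value of joint plate below 0.006 m); the robot touches nothing.
It fails at once if the pointer drops below the green (under 0.024) while the carriage is between the white lines (y of wiper in the frame of rail between -0.194 and 0.186 m and value of joint plate below 0.024 m).
It fails at once if the pointer enters the red (over 0.052) (value of joint plate above 0.052 m).
It fails at once if the carriage slams into the far stop (over 0.09 m/s in the last 33 mm) (y of wiper in the frame of rail above 0.225 m and linear speed of wiper above 0.09 m/s).
It fails at once if the dishes, bottle or jar is moved more than 20 mm (distance of any of dishes, reagent, oiljar from where it was at the start of the episode above 0.02 m).
It also fails if it takes over 46 s, if anything falls off the work surface, if the arm or the gripper's body presses on something with over 40 N, if the wrist force passes 120 N, or if a joint passes its speed limit or range.

ROBOT

A 6-joint arm with a two-finger parallel gripper is mounted at the origin on the work surface. World frame = base frame: x ahead of the robot, y to its left, z up, the work surface at z = 0. Lengths are in mm, angles in degrees, forces in N, time in s.
With the tool pointing down it reaches from about 300 to 850 mm from the base axis. Payload 4.2 kg.
Tool frame: the origin (TCP) lies at the very end of the fingers, on their centre line; the grasp point (between the pads) lies 19 mm behind it; z points along the fingers, y is the line along which they close (so a half turn about z gives the same grasp; the last joint's range is limited). The gripper opens to 91 mm and grips with 3 to 60 N. Pads are 32 mm wide; open, the fingers measure 118 mm over their backs; the gripper's body (76 mm by 178 mm) begins 60 mm behind the grasp point.
Start: joints at [62.968, 18.312, 89.639, -0, 72.044, -1.146], TCP at [251.041, 517.321, 213.976] pointing down, gripper open.
Joint ranges: [-177.97, 177.97], [-48.28, 115.42], [12.27, 149.76], [-77.06, 257.06], [2.81, 150.46], [-146.56, 146.56]. Speed limits (degrees/s): [147.25, 147.25, 180, 180, 180, 180].

INTERFACE

Orientations are given as [roll, pitch, yaw] about the fixed x, y, z axes, in that order (R = Rz(yaw) Ry(pitch) Rx(roll)).
In Python, from workcell import env, grab_frame gives the robot as it stands. The module is installed in compiled form; this text tells all that it offers.
- The arm moves only by the tool move_arm, never from a script. Its argument "plan" is a list of rows, each an object of numbers: "tx", "ty", "tz": the shift along the tool's x, y, z in cm; "wx", "wy", "wz": the turn, a rotation vector about the tool's x, y, z in rad. In form: [{"tx": .., "ty": .., "tz": .., "wx": .., "wy": .., "wz": ..}, ...]. A call has 1 to 12 rows; each row shifts and turns the commanded pose from where the row before left it, along the tool's axes as they then stand; what a row does not reach is not made up. A row lasts 1/12 s, in which the tool goes at most 41.7 mm and 7.16 degrees, less where a joint would pass 70% of its speed; a pose out of reach is approached as far as the arm can. A call is refused whole if a number of a shift passes 4.17 or a number of a turn 0.125, either way. A call with a gripper value outside its range is refused whole. "gripper" is the finger opening in cm, from 0 to 9.12, set as the call begins (left out, the last holds). The fingers move at their own pace and stop on an object; "force" is the grip in N (left out, the last holds). Time passes only in rows, so rows that do not move let the fingers close. It gives the time, the measured TCP pose, the force, the opening and the grip force at its end, in the units of the state.
- env.state(): the state, without advancing time (a new reading comes with each control period).
- grab_frame(name): name is "scene" or "top" or "wrist"; returns a dict with "color" (480x640x3 uint8, red, green, blue), "vfov" (degrees; the focal length in pixels is half the picture's height over the tangent of half this angle, whatever the lens; pixels are square), "cx", "cy" (the principal point, pixels), "view" (4x4, takes a point from world to camera coordinates). Camera axes: x right, y up, looking along -z (the intrinsics and any distortion apply to the point x, -y, -z); pixel columns grow to the right and rows downward; lengths in mm; the calibration is good to about 2 mm. A picture is of the moment at which its call begins. There is no depth.
- env.job_done(): hands the job in; it is judged then, once.
The state is a dict: "time_s": time; "qpos": joint angles; "qvel": joint speeds; "effort": joint torques, N m; "ee_pos": TCP position; "ee_rot": TCP orientation; "force": force on the tool from outside, world axes, zero at the start; "torque": the same for the moment, N m; "gripper_width": finger opening in mm; "gripper_force": force on a finger pad.
Only numpy, scipy, OpenCV 4.12 (cv2) and the standard library are available. Lean on these libraries where they do the work, as an engineer would, in place of code of your own. Each camera call takes 0.05 s, during which the arm holds its last target. There are 200 camera calls.

## Working session

There is one attempt and no reset: what is moved stays moved. The work goes in short steps, Python scripts to look and compute and a tool call to move; the robot and the scene stay as the last step left them, time stands still between calls to the robot, and variables do not carry over. Pictures are saved under pics/ and viewed, at most 10 in all, crops included, and the job is handed in when it is done.

Besides the shell and the picture viewer there is one more tool, called after ">>>" in YAML: its name, and indented under it one key for each argument. move_arm: Moves the arm, as the interface text tells. Its arguments: {"type":"object","properties":{"plan":{"type":"array","items":{"type":"object","properties":{"tx":{"type":"number"},"ty":{"type":"number"},"tz":{"type":"number"},"wx":{"type":"number"},"wy":{"type":"number"},"wz":{"type":"number"}}}},"gripper":{"type":"number"},"force":{"type":"number"}},"required":["plan"]}

```bash
mkdir -p pics; python3 - <<'E'
from workcell import env, grab_frame
import cv2,pickle,numpy as np
F={}
for n in("scene","top"):
    f=grab_frame(n);F[n]=f;cv2.imwrite(f"pics/{n}0.png",f["color"][:,:,::-1])
    print(n,f["vfov"],f["cx"],f["cy"],np.round(f["view"],3).tolist(),[k for k in f])
pickle.dump(F,open("f0.pkl","wb"))
print(env.state())
E
```

```text
scene 43.70240333893006 318.74904140397257 241.17863019429583 [[-0.609, 0.793, 0.002, 285.649], [-0.47, -0.364, 0.804, 180.101], [0.639, 0.489, 0.594, -1759.786], [0.0, 0.0, 0.0, 1.0]] ['color', 'vfov', 'cx', 'cy', 'view']
top 56.23116557427366 321.85181429755914 241.95329551297607 [[-0.028, -1.0, -0.004, -0.255], [0.988, -0.028, 0.15, -484.809], [-0.15, 0.001, 0.989, -1296.796], [0.0, 0.0, 0.0, 1.0]] ['color', 'vfov', 'cx', 'cy', 'view']
{'time_s': 0.1, 'qpos': array([ 6.29667601e+01,  1.83481908e+01,  8.97000618e+01, -2.68206626e-04,
        7.20462163e+01, -1.14518973e+00]), 'qvel': array([-0.01389233, -0.02568489, -0.08396482, -0.0440341 , -0.10726867,
       -0.00597232]), 'effort': array([ 3.66651566e-04, -4.13331842e+01, -2.32511401e+01,  7.27952714e-02,
        4.21830732e-02, -3.45446176e-05]), 'ee_pos': array([250.83330591, 516.88167738, 213.19786962]), 'ee_rot': array([-1.79905545e+02, -1.63309580e-03,  1.54112031e+02]), 'force': array([ 0.35593118, -0.44579229, -0.19189268]), 'torque': array([ 0.0285352 ,  0.00527863, -0.013179  ]), 'gripper_force': 0.0, 'gripper_width': 91.36663469602597}
```

View pics/scene0.png

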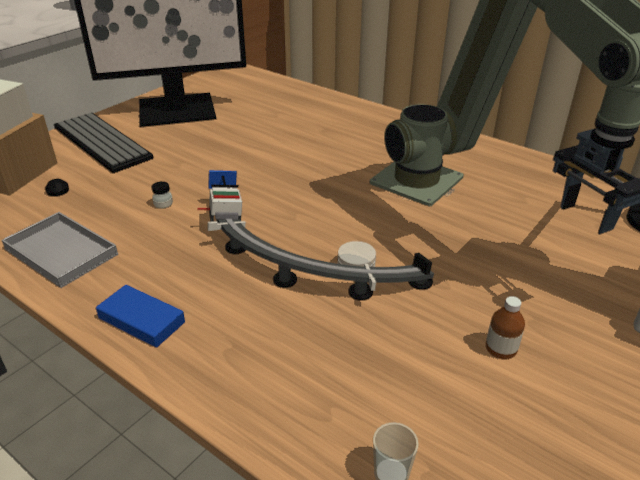

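View pics/top0.png

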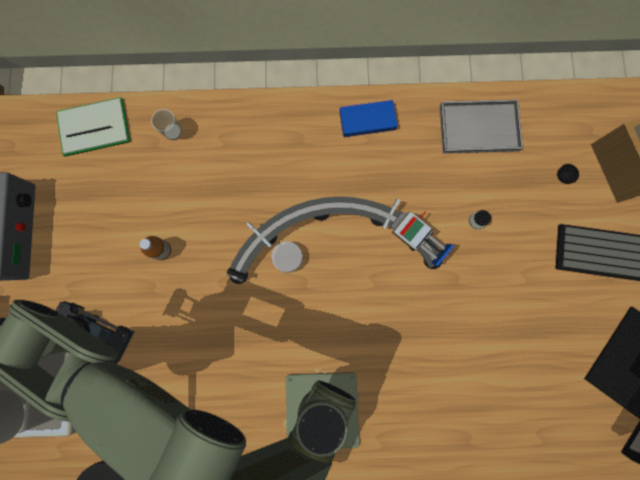

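The scene view shows the carriage at about (226,203), its blue plate at (222,180), the far stop at (423,265) and the bottle at (505,330). The top view shows the carriage at (412,230), plate at (442,255), line 1 at (393,213), line 2 at (260,235) and far stop at (237,275). The dishes are at (287,256) and the jar at (480,219). I'll zoom in to pick out features.

```bash
python3 - <<'E'
import cv2,pickle
F=pickle.load(open("f0.pkl","rb"))
a=F["top"]["color"][185:295,225:465,::-1]
b=F["scene"]["color"][160:310,190:445,::-1]
cv2.imwrite("pics/c1.png",cv2.resize(a,None,fx=3.3,fy=3.3,interpolation=cv2.INTER_CUBIC))
cv2.imwrite("pics/c2.png",cv2.resize(b,None,fx=3,fy=3,interpolation=cv2.INTER_CUBIC))
E
```

```text
(no output)
```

View pics/c1.png

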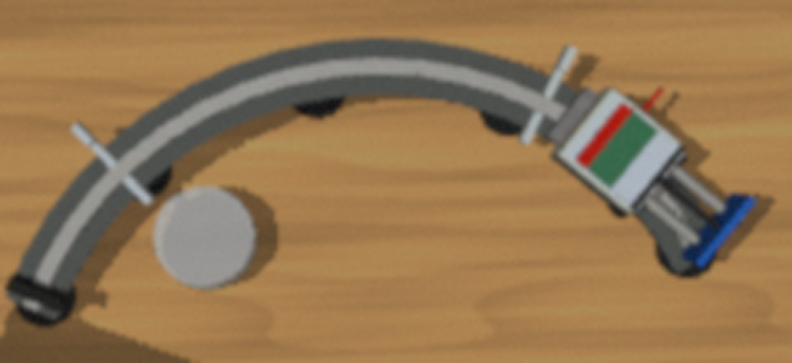

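View pics/c2.png

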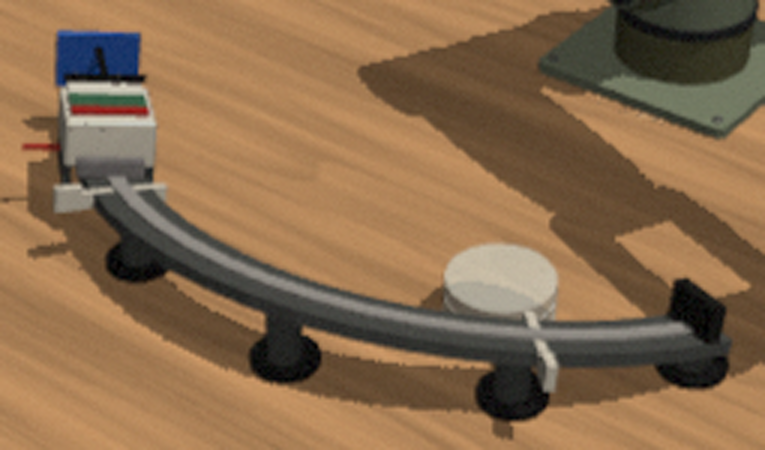

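The crops show line 1 crossing the pale stripe at about (391,216) in top and (231,223) in scene. Line 2 crosses at (261,237) in top and (368,272) in scene. The pointer is at rest in the white. Next I'll triangulate these and check them against the stripe.

```bash
cat > h.py <<'E'
import numpy as np,cv2
def ray(f,u,v):
    V=np.array(f["view"]);fl=240/np.tan(np.radians(f["vfov"]/2))
    d=V[:3,:3].T@np.array([(u-f["cx"])/fl,-(v-f["cy"])/fl,-1.]);o=-V[:3,:3].T@V[:3,3]
    return o,d/np.linalg.norm(d)
def plane(f,u,v,n,c):
    o,d=ray(f,u,v);return o+d*((c-o)@n)/(d@n)
def atz(f,u,v,z): return plane(f,u,v,np.array([0,0,1.]),np.array([0,0,z]))
def tri(r1,r2):
    (a,d),(b,e)=r1,r2
    s=np.linalg.lstsq(np.c_[d,-e],b-a,rcond=None)[0]
    p,q=a+d*s[0],b+e*s[1];return (p+q)/2,np.linalg.norm(p-q)
def proj(f,p):
    V=np.array(f["view"]);q=V[:3,:3]@p+V[:3,3];fl=240/np.tan(np.radians(f["vfov"]/2))
    return f["cx"]+fl*q[0]/-q[2],f["cy"]-fl*q[1]/-q[2]
E
cat > m.py <<'E'
from h import *
import pickle
F=pickle.load(open("f0.pkl","rb"));T,S=F["top"],F["scene"]
c=lambda x,y,s,ox,oy:((x+.5)/s-.5+ox,(y+.5)/s-.5+oy)
t1,t2=c(548,103,3.3,225,185),c(118,172,3.3,225,185)
s1,s2=c(122,188,3,190,160),c(533,335,3,190,160)
for a,b in((t1,s1),(t2,s2)): print("tri",*tri(ray(T,*a),ray(S,*b)))
L1,L2=atz(T,*t1,58.2),atz(T,*t2,59.4);L1s,L2s=atz(S,*s1,58.2),atz(S,*s2,59.4)
print(L1,L2,L1s,L2s)
def frame(P,Q):
    R=330;X=lambda a:np.array([R*np.cos(a)*np.cos(.22),R*np.sin(a)])
    p,q=X(-.63),X(.6);d=(Q-P)[:2];e=q-p
    yaw=np.arctan2(d[1],d[0])-np.arctan2(e[1],e[0])
    M=np.array([[np.cos(yaw),-np.sin(yaw)],[np.sin(yaw),np.cos(yaw)]])
    return yaw,(P+Q)[:2]/2-M@(p+q)/2,np.linalg.norm(d)-np.linalg.norm(e)
print("top",frame(L1,L2),"scene",frame(L1s,L2s))
yaw,C,_=frame(L1,L2)
n=np.array([-np.sin(.22)*np.cos(yaw),-np.sin(.22)*np.sin(yaw),np.cos(.22)])
C3=np.array([*C,0.])
# stripe points by brightness on rays across rail
ex=np.array([np.cos(.22)*np.cos(yaw),np.cos(.22)*np.sin(yaw),np.sin(.22)]);ey=np.array([-np.sin(yaw),np.cos(yaw),0])
for nm,f in(("top",T),("scene",S)):
    g=cv2.cvtColor(f["color"],cv2.COLOR_RGB2GRAY).astype(np.float32);out=[]
    for a in np.arange(-.55,.76,.05):
        if abs(a-.6)<.06: continue
        r=np.arange(318,343,.5);P=[C3+k*(np.cos(a)*ex+np.sin(a)*ey) for k in r]
        uv=np.array([proj(f,p) for p in P],np.float32)
        v=cv2.remap(g,uv[:,:1],uv[:,1:],1).ravel();w=np.clip(v-(v.min()+v.max())/2,0,None)
        out.append((a,(w*r).sum()/w.sum()))
    out=np.array(out);A=np.c_[np.cos(out[:,0]),np.sin(out[:,0]),np.ones(len(out))]
    print(nm,np.round(out[:,1],1));print("dC, R:",np.linalg.lstsq(A,out[:,1],rcond=None)[0], "fixed R:",np.linalg.lstsq(A[:,:2],out[:,1]-330,rcond=None)[0])
E
python3 m.py
```

```text
tri [ 551.0473376  -216.23180096   59.08234696] 5.979577239035234
tri [502.38527156 163.35391155  60.67258567] 3.7663110890193656
[ 553.15510501 -218.7803842    58.2       ] [501.59093835 165.12114845  59.4       ] [ 549.12284562 -214.10355498   58.2       ] [502.11933923 160.98559169  59.4       ]
top (np.float64(0.14815554777179818), array([266.64833457, -61.65490097]), np.float64(6.558418238969239)) scene (np.float64(0.13930157670525456), array([264.59828669, -59.07448104]), np.float64(-2.7678372589059563))
top [328.8 329.2 328.9 329.7 329.  329.3 329.5 329.3 329.8 329.8 330.4 330.2
 330.3 330.2 330.5 331.1 330.5 330.9 331.  330.8 331.8 331.5 332.  332. ]
dC, R: [ -0.69120821   2.57049528 330.82861688] fixed R: [0.18997549 2.63251506]
scene [324.  323.6 323.7 323.8 323.  323.6 323.2 323.  323.4 323.1 323.5 323.4
 323.3 323.6 323.8 324.2 323.8 324.  324.3 324.1 325.1 324.5 325.5 326. ]
dC, R: [ -6.81445269   1.11018489 330.22264526] fixed R: [-6.57768299  1.1268493 ]
```

```bash
cat > g.py <<'E'
from h import *
C3=np.array([264.8,-59.3,0.]);yaw=.145
n=np.array([-np.sin(.22)*np.cos(yaw),-np.sin(.22)*np.sin(yaw),np.cos(.22)])
ex=np.array([np.cos(.22)*np.cos(yaw),np.cos(.22)*np.sin(yaw),np.sin(.22)]);ey=np.array([-np.sin(yaw),np.cos(yaw),0])
er=lambda a:np.cos(a)*ex+np.sin(a)*ey
et=lambda a:-np.sin(a)*ex+np.cos(a)*ey
E
python3 - <<'E'
from g import *
import pickle
from scipy.spatial.transform import Rotation as Ro
F=pickle.load(open("f0.pkl","rb"))
for nm in F:
    f=F[nm];h=cv2.cvtColor(f["color"],cv2.COLOR_RGB2HSV)
    m=cv2.inRange(h,(105,120,40),(130,255,255))
    m2=np.zeros_like(m)
    sl=(slice(235,275),slice(420,465)) if nm=="top" else (slice(160,195),slice(200,245))
    m2[sl]=m[sl];ys,xs=np.nonzero(m2)
    print(nm,len(xs),xs.mean(),ys.mean(),cv2.minAreaRect(np.c_[xs,ys].astype(np.float32)))
    print("bbox",xs.min(),xs.max(),ys.min(),ys.max())
    for lab,o in(("rigid",lambda a,x,y,z:C3+330*er(a)+x*er(a)+y*et(a)+z*n),("arc",lambda a,x,y,z:C3+(330+x)*er(a-(112)/330)+(y+112)*et(a-112/330)+z*n)):
        print(lab,[tuple(np.round(proj(f,o(-.85,x,y,z)),1)) for x,y,z in((-37,-112,72),(37,-112,72),(37,-104,72),(-37,-104,72),(-37,-104,20),(37,-104,20))])
a=-.85
print("face rigid",C3+330*er(a)-112*et(a)+46*n,"arc",C3+330*er(a-.339)+46*n)
for b in(-.85,-1.19,.6):print(Ro.from_matrix(np.c_[et(b),er(b),-n]).as_euler("xyz",degrees=True), np.linalg.det(np.c_[et(b),er(b),-n]))
E
```

```text
scene 364 221.92032967032966 177.64835164835165 ((222.0, 179.0), (16.0, 26.0), 90.0)
bbox 209 235 171 187
rigid [(np.float64(235.9), np.float64(170.2)), (np.float64(208.1), np.float64(169.3)), (np.float64(208.3), np.float64(170.3)), (np.float64(236.2), np.float64(171.2)), (np.float64(235.3), np.float64(189.3)), (np.float64(207.7), np.float64(188.6))]
arc [(np.float64(242.7), np.float64(172.2)), (np.float64(215.8), np.float64(168.3)), (np.float64(215.0), np.float64(169.2)), (np.float64(242.0), np.float64(173.1)), (np.float64(241.0), np.float64(191.3)), (np.float64(214.3), np.float64(187.4))]
top 153 442.19607843137254 254.86274509803923 ((442.5982971191406, 254.0819549560547), (7.4261393547058105, 25.991487503051758), 39.80556869506836)
bbox 432 453 245 265
rigid [(np.float64(437.5), np.float64(266.3)), (np.float64(454.3), np.float64(245.9)), (np.float64(452.1), np.float64(244.1)), (np.float64(435.3), np.float64(264.6)), (np.float64(430.2), np.float64(262.5)), (np.float64(446.3), np.float64(242.9))]
arc [(np.float64(429.8), np.float64(267.8)), (np.float64(452.3), np.float64(254.0)), (np.float64(450.8), np.float64(251.5)), (np.float64(428.4), np.float64(265.3)), (np.float64(423.6), np.float64(263.2)), (np.float64(445.1), np.float64(250.0))]
face rigid [ 430.43128029 -360.36761177   74.05789717] arc [ 417.84735378 -346.43802776   71.72350045]
[171.60460384  -9.43633851  50.30061693] 1.0
[175.24904555 -11.68890144  30.61249484] 0.9999999999999997
[169.54310021   7.07807359 132.03683868] 0.9999999999999999
```

The plate matches a plate rigidly square to the carriage's tangent to within about 1 px in both views. Next I'll swing the arm round at its present height with the fingers closed.

>>> move_arm:
  plan:
    - {"tx": -4.1, "wz": 0.071}
    - {"tx": -4.1, "wz": 0.071}
    - {"tx": -4.1, "wz": 0.071}
    - {"tx": -4.1, "wz": 0.071}
    - {"tx": -4.1, "wz": 0.071}
    - {"tx": -4.1, "wz": 0.071}
    - {"tx": -4.1, "wz": 0.071}
    - {"tx": -4.1, "wz": 0.071}
    - {"tx": -4.1, "wz": 0.071}
    - {"tx": -4.1, "wz": 0.071}
    - {"tx": -4.1, "wz": 0.071}
    - {"tx": -4.1, "wz": 0.071}
  gripper: 0
  force: 10

```text
schema error: expected keys tx, ty, tz, wx, wy, wz
```

>>> move_arm:
  plan:
    - {"tx": -4.1, "wz": 0.071}
    - {"tx": -4.1, "wz": 0.071}
    - {"tx": -4.1, "wz": 0.071}
    - {"tx": -4.1, "wz": 0.071}
    - {"tx": -4.1, "wz": 0.071}
    - {"tx": -4.1, "wz": 0.071}
    - {"tx": -4.1, "wz": 0.071}
    - {"tx": -4.1, "wz": 0.071}
    - {"tx": -4.1, "wz": 0.071}
    - {"tx": -4.1, "wz": 0.071}
    - {"tx": -4.1, "wz": 0.071}
    - {"tx": -4.1, "wz": 0.071}

```text
schema error: expected keys tx, ty, tz, wx, wy, wz
```

```bash
cat > to.py <<'E'
# where the TCP is in the carriage-angle frame at angle a, and the move to a target (x,y,z) there
import sys
from g import *
from workcell import env
from scipy.spatial.transform import Rotation as Ro
a,x,y,z=map(float,sys.argv[1:5]);s=env.state()
R=Ro.from_euler("xyz",s["ee_rot"],degrees=True).as_matrix()
Rt=np.c_[et(a),er(a),-n];O=C3+330*er(a);B=np.c_[er(a),et(a),n]
print("t",s["time_s"],"ee",np.round(s["ee_pos"],1),"F",np.round(B.T@s["force"],2),"w",s["gripper_width"])
print("local now",np.round(B.T@(s["ee_pos"]-O),1),"move cm (tool)",np.round(R.T@(O+B@[x,y,z]-s["ee_pos"])/10,2),"turn",np.round(Ro.from_matrix(R.T@Rt).as_rotvec(),3))
E
python3 to.py -.85 0 -160 110
```

```text
t 0.1 ee [250.8 516.9 213.2] F [ 0.53 -0.15 -0.25] w 91.36663469602597
local now [-684.4  463.5  192.9] move cm (tool) [-52.17 -76.45   8.58] turn [-0.254 -0.014  1.816]
```

>>> move_arm:
  plan:
    - {"tx": -4.1, "ty": 0, "tz": 0, "wx": 0, "wy": 0, "wz": 0.071}
    - {"tx": -4.1, "ty": 0, "tz": 0, "wx": 0, "wy": 0, "wz": 0.071}
    - {"tx": -4.1, "ty": 0, "tz": 0, "wx": 0, "wy": 0, "wz": 0.071}
    - {"tx": -4.1, "ty": 0, "tz": 0, "wx": 0, "wy": 0, "wz": 0.071}
    - {"tx": -4.1, "ty": 0, "tz": 0, "wx": 0, "wy": 0, "wz": 0.071}
    - {"tx": -4.1, "ty": 0, "tz": 0, "wx": 0, "wy": 0, "wz": 0.071}
    - {"tx": -4.1, "ty": 0, "tz": 0, "wx": 0, "wy": 0, "wz": 0.071}
    - {"tx": -4.1, "ty": 0, "tz": 0, "wx": 0, "wy": 0, "wz": 0.071}
    - {"tx": -4.1, "ty": 0, "tz": 0, "wx": 0, "wy": 0, "wz": 0.071}
    - {"tx": -4.1, "ty": 0, "tz": 0, "wx": 0, "wy": 0, "wz": 0.071}
    - {"tx": -4.1, "ty": 0, "tz": 0, "wx": 0, "wy": 0, "wz": 0.071}
    - {"tx": -4.1, "ty": 0, "tz": 0, "wx": 0, "wy": 0, "wz": 0.071}
  gripper: 0
  force: 10

```text
time_s: 1.1
ee_pos: [569.6, 159.2, 213.4]
ee_rot: [-180.0, -0.0, 105.1]
force: [0.3, -0.0, 0.9]
gripper_width: 13.9
gripper_force: 0.0
```

>>> move_arm:
  plan:
    - {"tx": -4.1, "ty": 0, "tz": 0, "wx": 0, "wy": 0, "wz": 0.071}
    - {"tx": -4.1, "ty": 0, "tz": 0, "wx": 0, "wy": 0, "wz": 0.071}
    - {"tx": -4.1, "ty": 0, "tz": 0, "wx": 0, "wy": 0, "wz": 0.071}
    - {"tx": -4.1, "ty": 0, "tz": 0, "wx": 0, "wy": 0, "wz": 0.071}
    - {"tx": -4.1, "ty": 0, "tz": 0, "wx": 0, "wy": 0, "wz": 0.071}
    - {"tx": -4.1, "ty": 0, "tz": 0, "wx": 0, "wy": 0, "wz": 0.071}
    - {"tx": -4.1, "ty": 0, "tz": 0, "wx": 0, "wy": 0, "wz": 0.071}
    - {"tx": -4.1, "ty": 0, "tz": 0, "wx": 0, "wy": 0, "wz": 0.071}
    - {"tx": -4.1, "ty": 0, "tz": 0, "wx": 0, "wy": 0, "wz": 0.071}
    - {"tx": -4.1, "ty": 0, "tz": 0, "wx": 0, "wy": 0, "wz": 0.071}
    - {"tx": -4.1, "ty": 0, "tz": 0, "wx": 0, "wy": 0, "wz": 0.071}
    - {"tx": -4.1, "ty": 0, "tz": 0, "wx": 0, "wy": 0, "wz": 0.071}

```text
time_s: 2.1
ee_pos: [509.1, -314.4, 213.3]
ee_rot: [-180.0, -0.0, 56.3]
force: [1.1, -0.1, -0.4]
gripper_width: 0.4
gripper_force: 0.0
```

```bash
python3 to.py -.85 0 -160 110
```

```text
t 2.1 ee [ 509.1 -314.4  213.3] F [ 0.81  0.59 -0.59] w 0.36774798182350216
local now [ 48.8  -4.7 163.4] move cm (tool) [-13.84  -5.52   8.47] turn [-0.155  0.157  0.116]
```

>>> move_arm:
  plan:
    - {"tx": -3.5, "ty": -1.4, "tz": 0.5, "wx": -0.039, "wy": 0.039, "wz": 0.029}
    - {"tx": -3.5, "ty": -1.4, "tz": 1, "wx": -0.039, "wy": 0.039, "wz": 0.029}
    - {"tx": -3.5, "ty": -1.4, "tz": 1.5, "wx": -0.039, "wy": 0.039, "wz": 0.029}
    - {"tx": -3.5, "ty": -1.4, "tz": 1.5, "wx": -0.039, "wy": 0.039, "wz": 0.029}
    - {"tx": 0, "ty": 0, "tz": 0, "wx": 0, "wy": 0, "wz": 0}
    - {"tx": 0, "ty": 0, "tz": 0, "wx": 0, "wy": 0, "wz": 0}

```text
time_s: 2.6
ee_pos: [384.5, -392.4, 156.0]
ee_rot: [171.8, -9.5, 50.1]
force: [0.4, 0.4, 0.1]
gripper_width: 0.7
gripper_force: 0.0
```

```bash
python3 to.py -.85 0 -152 36
```

```text
t 2.6 ee [ 384.5 -392.4  156. ] F [ 0.04  0.62 -0.05] w 0.6995918867125931
local now [  -1.6 -151.8  136.8] move cm (tool) [-0.02  0.19 10.08] turn [-0.003 -0.    -0.003]
```

>>> move_arm:
  plan:
    - {"tx": 0, "ty": 0, "tz": 2, "wx": 0, "wy": 0, "wz": 0}
    - {"tx": 0, "ty": 0.1, "tz": 2, "wx": -0.003, "wy": 0, "wz": -0.003}
    - {"tx": 0, "ty": 0.1, "tz": 2, "wx": 0, "wy": 0, "wz": 0}
    - {"tx": 0, "ty": 0, "tz": 2, "wx": 0, "wy": 0, "wz": 0}
    - {"tx": 0, "ty": 0, "tz": 1.4, "wx": 0, "wy": 0, "wz": 0}
    - {"tx": 0, "ty": 0, "tz": 0.6, "wx": 0, "wy": 0, "wz": 0}
    - {"tx": 0, "ty": 0, "tz": 0, "wx": 0, "wy": 0, "wz": 0}

```text
time_s: 3.18
ee_pos: [412.4, -389.1, 59.4]
ee_rot: [171.4, -9.4, 50.8]
force: [-0.9, -0.2, 1.1]
gripper_width: 0.7
gripper_force: 0.0
```

```bash
python3 to.py -.85 0 -152 36; python3 - <<'E'
from workcell import grab_frame
import cv2,numpy as np
f=grab_frame("scene")["color"][150:240,160:280,::-1];w=grab_frame("wrist")["color"][:,:,::-1]
f=cv2.resize(f,(480,360),interpolation=2);w=cv2.resize(w,(320,240),interpolation=3)
o=np.zeros((360,800,3),np.uint8);o[:,:480]=f;o[:240,480:]=w;cv2.imwrite("pics/k1.png",o)
E
```

```text
t 3.1833 ee [ 412.4 -389.1   59.4] F [-0.4  -0.57  1.25] w 0.6510855244889325
local now [   3.1 -147.6   36.5] move cm (tool) [-0.44 -0.31  0.05] turn [ 0.002 -0.001  0.009]
```

View pics/k1.png

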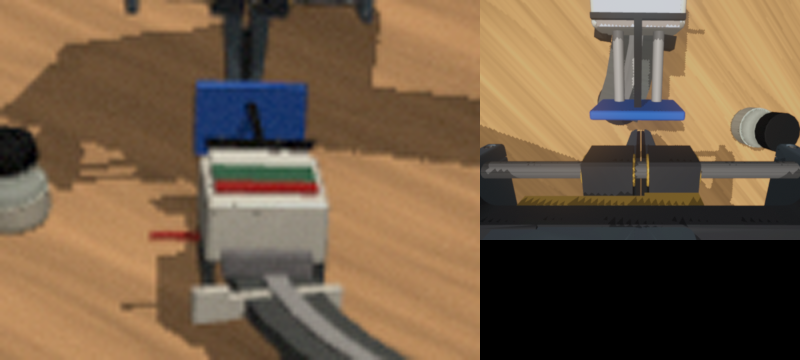

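The picture shows the closed fingers centred behind the plate and square to it, in the wrist view at about (638,265) full-scale. The carriage's rear edge is visible too, so the wrist camera can read the compression. I'll build that measurement.

```bash
python3 - <<'E'
from workcell import grab_frame,env
from g import *
import pickle
f=grab_frame("wrist");pickle.dump(f,open("w0.pkl","wb"))
im=f["color"];cv2.imwrite("pics/w1.png",cv2.resize(im[0:250,150:450,::-1],None,fx=2.4,fy=2.4,interpolation=2))
a=-.85;O=C3+330*er(a)
P=lambda x,y,z:tuple(np.round(proj(f,O+x*er(a)+y*et(a)+z*n),1))
print("cam local",np.c_[er(a),et(a),n].T@(ray(f,0,0)[0]-O), f["cx"],f["cy"],f["vfov"])
for k in((-37,-112,72),(37,-112,72),(37,-104,72),(0,-42,47),(-38,-42,47),(38,-42,47),(0,0,47)):print(k,P(*k))
h=cv2.cvtColor(im,cv2.COLOR_RGB2HSV);m=cv2.inRange(h,(105,120,40),(130,255,255));m[260:]=0
ys,xs=np.nonzero(m);print(xs.min(),xs.max(),ys.min(),ys.max())
for u in(270,350): print(u,[tuple(map(int,im[v,u])) for v in range(0,80,5)])
E
```

```text
cam local [  2.74681296 -70.23250484 208.88926253] 321.2956123589693 236.06639141441832 65.88584255625672
(-37, -112, 72) (np.float64(216.2), np.float64(242.5))
(37, -112, 72) (np.float64(407.8), np.float64(243.7))
(37, -104, 72) (np.float64(409.3), np.float64(223.7))
(0, -42, 47) (np.float64(313.5), np.float64(57.3))
(-38, -42, 47) (np.float64(218.3), np.float64(56.4))
(38, -42, 47) (np.float64(408.5), np.float64(58.1))
(0, 0, 47) (np.float64(313.8), np.float64(-67.4))
220 407 198 238
270 [(203, 207, 212), (203, 207, 212), (203, 206, 212), (203, 206, 212), (203, 206, 212), (91, 89, 89), (85, 82, 80), (78, 75, 74), (148, 139, 131), (175, 165, 156), (191, 190, 191), (112, 106, 98), (119, 114, 108), (126, 121, 116), (125, 120, 115), (130, 124, 119)]
350 [(203, 206, 212), (203, 206, 212), (203, 206, 212), (203, 206, 212), (203, 206, 212), (123, 125, 128), (79, 78, 79), (76, 75, 76), (119, 112, 107), (175, 165, 156), (177, 168, 162), (111, 106, 99), (105, 100, 94), (115, 112, 108), (115, 112, 108), (116, 112, 108)]
```

View pics/w1.png

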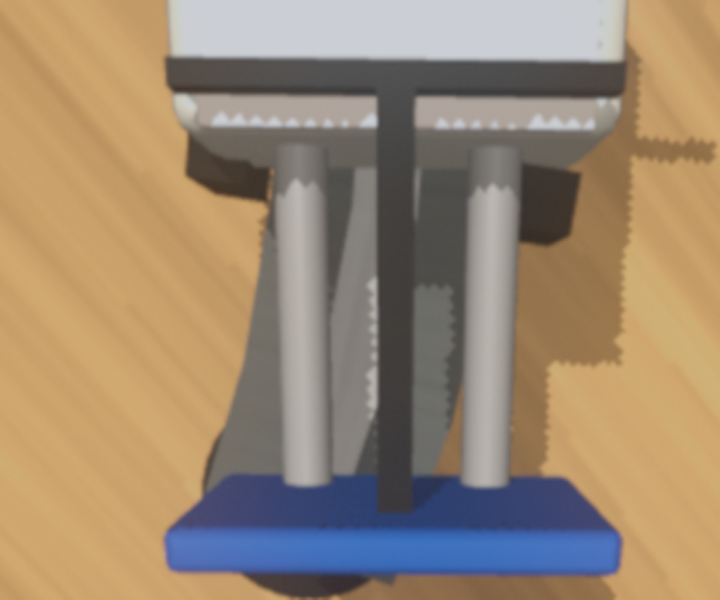

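The wrist view shows the pointer crossbar at rows 24–39 and the plate's rear edge at row 238. The white of the scale lies ahead of the bar. Behind the bar, the scale runs I uncover will give the compression in mm. Now I'll press in.

>>> move_arm:
  plan:
    - {"tx": 0.4, "ty": 0, "tz": 0, "wx": 0, "wy": 0, "wz": 0.009}
    - {"tx": 0.4, "ty": 0, "tz": 0, "wx": 0, "wy": 0, "wz": 0}
    - {"tx": 0.4, "ty": 0, "tz": 0, "wx": 0, "wy": 0, "wz": 0}
    - {"tx": 0.4, "ty": 0, "tz": 0, "wx": 0, "wy": 0, "wz": 0}
    - {"tx": 0.4, "ty": 0, "tz": 0, "wx": 0, "wy": 0, "wz": 0}
    - {"tx": 0.4, "ty": 0, "tz": 0, "wx": 0, "wy": 0, "wz": 0}
    - {"tx": 0.4, "ty": 0, "tz": 0, "wx": 0, "wy": 0, "wz": 0}
    - {"tx": 0.4, "ty": 0, "tz": 0, "wx": 0, "wy": 0, "wz": 0}
    - {"tx": 0.4, "ty": 0, "tz": 0, "wx": 0, "wy": 0, "wz": 0}
    - {"tx": 0.4, "ty": 0, "tz": 0, "wx": 0, "wy": 0, "wz": 0}

```text
time_s: 4.17
ee_pos: [436.5, -360.0, 67.1]
ee_rot: [171.4, -9.4, 50.2]
force: [-3.0, -1.5, 1.2]
gripper_width: 0.3
gripper_force: 1.3
```

```bash
cat > meas.py <<'E'
import sys,pickle
from g import *
from workcell import env,grab_frame
from itertools import groupby
s=env.state();f=grab_frame("wrist");im=f["color"];pickle.dump(f,open("wl.pkl","wb"))
def cl(p):
    r,g,b=map(int,p)
    if g>r+20 and g>b+8: return "G"
    if r>g+60: return "R"
    if min(r,g,b)>180 and b>=r-3: return "W"
    return "d" if max(r,g,b)<110 else "o"
for u in(265,280,350,365):
    q=[(k,len(list(g))) for k,g in groupby(cl(im[v,u]) for v in range(0,200))];v=0;o=[]
    for k,l in q:
        if k in"GWR" and l>2:o.append(f"{k}{v}-{v+l}")
        v+=l
    print(u,*o)
p=s["ee_pos"]-C3;psi=np.arctan2(p@ey,p@ex);r=np.hypot(p@ey,p@ex)
d=float(sys.argv[1])if len(sys.argv)>1 else 38
a=psi+np.arctan((128-d)/330)
print("t",s["time_s"],"psi %.3f r %.1f h %.1f a %.3f y %.0f"%(psi,r,p@n,a,330*np.sin(a)),"Ft %.2f"%(-s["force"]@et(a)),"rot",np.round(s["ee_rot"],1))
B=np.c_[er(a),et(a),n];print("local",np.round(B.T@(s["ee_pos"]-C3-330*er(a)),1))
from scipy.spatial.transform import Rotation as Ro
print("turn to square",np.round(Ro.from_matrix(Ro.from_euler("xyz",s["ee_rot"],degrees=True).as_matrix().T@np.c_[et(a),er(a),-n]).as_rotvec(),3))
E
python3 meas.py 20
```

```text
265 G0-78 W104-156
280 G0-78 W104-156
350 G0-78 W101-156
365 G0-78 W101-155
t 4.1667 psi -1.166 r 350.6 h 37.9 a -0.850 y -248 Ft 2.85 rot [171.4  -9.4  50.2]
local [   3.2 -109.1   37.9]
turn to square [ 0.004  0.    -0.002]
```

```bash
cat > ry.py <<'E'
from g import *
import pickle
def ry(f,row,z,a,u=280):
    p=plane(f,u,row,n,C3+z*n)-C3-330*er(a);return p@et(a)
E
python3 - <<'E'
from ry import *
w0=pickle.load(open("w0.pkl","rb"));wl=pickle.load(open("wl.pkl","rb"))
g=lambda f,rows:[(r,z,round(ry(f,r,z,-.85),1)) for r,z in rows]
print(g(w0,[(24,59),(39,59),(54,47),(198,72),(220,72),(238,72)]))
print(g(wl,[(78,59),(102,59),(156,47),(156,55),(78,47),(102,47)]))
im=wl["color"];print([tuple(map(int,im[v,280])) for v in range(70,168,4)])
h=cv2.cvtColor(im,cv2.COLOR_RGB2HSV);m=cv2.inRange(h,(105,120,40),(130,255,255));ys,xs=np.nonzero(m);print(ys.min(),ys.max(),xs.min(),xs.max())
E
```

```text
[(24, 59, np.float64(-33.2)), (39, 59, np.float64(-38.1)), (54, 47, np.float64(-40.9)), (198, 72, np.float64(-94.5)), (220, 72, np.float64(-102.9)), (238, 72, np.float64(-110.0))]
[(78, 59, np.float64(-12.0)), (102, 59, np.float64(-20.4)), (156, 47, np.float64(-41.3)), (156, 55, np.float64(-40.8)), (78, 47, np.float64(-10.4)), (102, 47, np.float64(-19.6))]
[(87, 139, 105), (89, 139, 106), (162, 177, 173), (90, 92, 90), (76, 77, 74), (75, 76, 74), (154, 146, 138), (173, 163, 155), (175, 167, 160), (200, 203, 208), (201, 204, 209), (201, 205, 210), (201, 204, 210), (201, 204, 210), (202, 205, 210), (202, 205, 210), (202, 205, 210), (201, 204, 210), (202, 204, 210), (202, 205, 210), (202, 204, 210), (199, 201, 207), (127, 123, 119), (127, 123, 118), (127, 123, 118)]
235 285 225 406
```

>>> move_arm:
  plan:
    - {"tx": 0.35, "ty": 0, "tz": 0, "wx": 0, "wy": 0, "wz": 0}
    - {"tx": 0.35, "ty": 0, "tz": 0, "wx": 0, "wy": 0, "wz": 0}
    - {"tx": 0.35, "ty": 0, "tz": 0, "wx": 0, "wy": 0, "wz": 0}
    - {"tx": 0.35, "ty": 0.01, "tz": 0, "wx": 0, "wy": 0, "wz": -0.001}
    - {"tx": 0.25, "ty": 0.03, "tz": 0, "wx": 0, "wy": 0, "wz": -0.003}
    - {"tx": 0.2, "ty": 0.04, "tz": 0, "wx": 0, "wy": 0, "wz": -0.004}
    - {"tx": 0.2, "ty": 0.05, "tz": 0, "wx": 0, "wy": 0, "wz": -0.005}

```text
time_s: 4.8
ee_pos: [450.2, -345.1, 70.5]
ee_rot: [171.3, -9.3, 50.9]
force: [-4.4, -3.3, 2.7]
gripper_width: 0.6
gripper_force: 2.3
```

```bash
cat > meas.py <<'E'
import pickle
from ry import *
from workcell import env,grab_frame
from scipy.spatial.transform import Rotation as Ro
s=env.state();f=grab_frame("wrist");im=f["color"].astype(int);pickle.dump(f,open("wl.pkl","wb"))
bars,edges=[],[]
for u in(260,270,280,350,360,370):
    c=im[:,u];W=(c.min(1)>180)&(c[:,2]>=c[:,0]-3)
    e=np.nonzero(W[100:225])[0];edges.append(100+e.max()+1)
    dk=np.nonzero(c[60:110].max(1)<100)[0];bars.append(60+dk.min())
eb,bb=np.median(edges),np.median(bars)
p=s["ee_pos"]-C3;psi=np.arctan2(p@ey,p@ex);r=np.hypot(p@ey,p@ex);d=35
for _ in range(3):
    a=psi+np.arctan((130-d)/333);d=ry(f,bb,59,a)-ry(f,eb,47,a)-7.7
print("bar",bars,"edge",edges,"d %.1f"%d)
B=np.c_[er(a),et(a),n]
print("t %.2f a %.3f y %.0f"%(s["time_s"],a,330*np.sin(a)),"Fwrist %.2f"%(-s["force"]@et(a)),"local",np.round(B.T@(s["ee_pos"]-C3-330*er(a)),1),"edge y check %.1f"%ry(f,eb,47,a))
print("square",np.round(Ro.from_matrix(Ro.from_euler("xyz",s["ee_rot"],degrees=True).as_matrix().T@np.c_[et(a),er(a),-n]).as_rotvec(),3))
g=.218*9.81*np.sin(-a);print("v mm/row for m=1.7,2.1,2.5:",[round((.12*d-m*g)/60*1000/12,2) for m in(1.7,2.1,2.5)])
E
python3 meas.py
```

```text
bar [np.int64(81), np.int64(81), np.int64(81), np.int64(81), np.int64(81), np.int64(81)] edge [np.int64(195), np.int64(195), np.int64(196), np.int64(195), np.int64(195), np.int64(195)] d 37.4
t 4.80 a -0.838 y -245 Fwrist 4.84 local [  3.2 -92.7  37.8] edge y check -41.7
square [ 0.003  0.    -0.001]
v mm/row for m=1.7,2.1,2.5: [np.float64(2.48), np.float64(1.59), np.float64(0.71)]
```

The pointer reads d = 37 mm, in the green. From here the moves follow the arc.

>>> move_arm:
  plan:
    - {"tx": 0.2, "ty": 0.05, "tz": 0, "wx": 0, "wy": 0, "wz": -0.006}
    - {"tx": 0.2, "ty": 0.05, "tz": 0, "wx": 0, "wy": 0, "wz": -0.006}
    - {"tx": 0.2, "ty": 0.05, "tz": 0, "wx": 0, "wy": 0, "wz": -0.006}
    - {"tx": 0.2, "ty": 0.05, "tz": 0, "wx": 0, "wy": 0, "wz": -0.006}
    - {"tx": 0.2, "ty": 0.05, "tz": 0, "wx": 0, "wy": 0, "wz": -0.006}
    - {"tx": 0.2, "ty": 0.05, "tz": 0, "wx": 0, "wy": 0, "wz": -0.006}
    - {"tx": 0.2, "ty": 0.05, "tz": 0, "wx": 0, "wy": 0, "wz": -0.006}
    - {"tx": 0.2, "ty": 0.05, "tz": 0, "wx": 0, "wy": 0, "wz": -0.006}
    - {"tx": 0.2, "ty": 0.05, "tz": 0, "wx": 0, "wy": 0, "wz": -0.006}
    - {"tx": 0.2, "ty": 0.05, "tz": 0, "wx": 0, "wy": 0, "wz": -0.006}

```text
time_s: 5.68
ee_pos: [466.2, -332.9, 74.5]
ee_rot: [170.7, -8.8, 54.4]
force: [-4.2, -3.4, 1.3]
gripper_width: 0.4
gripper_force: 2.3
```

```bash
python3 meas.py
```

```text
bar [np.int64(81), np.int64(81), np.int64(81), np.int64(81), np.int64(81), np.int64(81)] edge [np.int64(197), np.int64(197), np.int64(197), np.int64(198), np.int64(197), np.int64(197)] d 38.3
t 5.68 a -0.781 y -232 Fwrist 4.97 local [  3.3 -91.8  37.8] edge y check -41.8
square [0.004 0.001 0.002]
v mm/row for m=1.7,2.1,2.5: [np.float64(2.82), np.float64(1.99), np.float64(1.15)]
```

>>> move_arm:
  plan:
    - {"tx": 0.21, "ty": 0.058, "tz": 0, "wx": 0, "wy": 0, "wz": -0.0063}
    - {"tx": 0.21, "ty": 0.058, "tz": 0, "wx": 0, "wy": 0, "wz": -0.0063}
    - {"tx": 0.21, "ty": 0.058, "tz": 0, "wx": 0, "wy": 0, "wz": -0.0063}
    - {"tx": 0.21, "ty": 0.058, "tz": 0, "wx": 0, "wy": 0, "wz": -0.0063}
    - {"tx": 0.22, "ty": 0.06, "tz": 0, "wx": 0, "wy": 0, "wz": -0.0066}
    - {"tx": 0.22, "ty": 0.06, "tz": 0, "wx": 0, "wy": 0, "wz": -0.0066}
    - {"tx": 0.22, "ty": 0.06, "tz": 0, "wx": 0, "wy": 0, "wz": -0.0066}
    - {"tx": 0.22, "ty": 0.06, "tz": 0, "wx": 0, "wy": 0, "wz": -0.0066}
    - {"tx": 0.24, "ty": 0.065, "tz": 0, "wx": 0, "wy": 0, "wz": -0.0072}
    - {"tx": 0.24, "ty": 0.065, "tz": 0, "wx": 0, "wy": 0, "wz": -0.0072}
    - {"tx": 0.24, "ty": 0.065, "tz": 0, "wx": 0, "wy": 0, "wz": -0.0072}
    - {"tx": 0.24, "ty": 0.065, "tz": 0, "wx": 0, "wy": 0, "wz": -0.0072}

```text
time_s: 6.73
ee_pos: [486.8, -314.7, 79.6]
ee_rot: [170.1, -8.0, 59.0]
force: [-3.7, -3.5, 2.2]
gripper_width: 0.6
gripper_force: 2.3
```

```bash
python3 meas.py
```

```text
bar [np.int64(81), np.int64(81), np.int64(81), np.int64(81), np.int64(81), np.int64(81)] edge [np.int64(198), np.int64(198), np.int64(198), np.int64(198), np.int64(198), np.int64(198)] d 38.7
t 6.73 a -0.701 y -213 Fwrist 4.54 local [  3.3 -91.4  37.8] edge y check -41.8
square [0.004 0.001 0.002]
v mm/row for m=1.7,2.1,2.5: [np.float64(3.19), np.float64(2.43), np.float64(1.66)]
```

>>> move_arm:
  plan:
    - {"tx": 0.24, "ty": 0.065, "tz": 0, "wx": 0, "wy": 0, "wz": -0.0072}
    - {"tx": 0.24, "ty": 0.065, "tz": 0, "wx": 0, "wy": 0, "wz": -0.0072}
    - {"tx": 0.24, "ty": 0.065, "tz": 0, "wx": 0, "wy": 0, "wz": -0.0072}
    - {"tx": 0.24, "ty": 0.065, "tz": 0, "wx": 0, "wy": 0, "wz": -0.0072}
    - {"tx": 0.26, "ty": 0.07, "tz": 0, "wx": 0, "wy": 0, "wz": -0.0078}
    - {"tx": 0.26, "ty": 0.07, "tz": 0, "wx": 0, "wy": 0, "wz": -0.0078}
    - {"tx": 0.26, "ty": 0.07, "tz": 0, "wx": 0, "wy": 0, "wz": -0.0078}
    - {"tx": 0.26, "ty": 0.07, "tz": 0, "wx": 0, "wy": 0, "wz": -0.0078}
    - {"tx": 0.28, "ty": 0.076, "tz": 0, "wx": 0, "wy": 0, "wz": -0.0084}
    - {"tx": 0.28, "ty": 0.076, "tz": 0, "wx": 0, "wy": 0, "wz": -0.0084}
    - {"tx": 0.28, "ty": 0.076, "tz": 0, "wx": 0, "wy": 0, "wz": -0.0084}
    - {"tx": 0.28, "ty": 0.076, "tz": 0, "wx": 0, "wy": 0, "wz": -0.0084}

```text
time_s: 7.78
ee_pos: [509.0, -291.6, 85.3]
ee_rot: [169.4, -7.1, 64.3]
force: [-2.5, -4.5, 0.6]
gripper_width: 0.4
gripper_force: 2.4
```

```bash
python3 meas.py
```

```text
bar [np.int64(81), np.int64(81), np.int64(81), np.int64(81), np.int64(81), np.int64(81)] edge [np.int64(199), np.int64(199), np.int64(199), np.int64(200), np.int64(200), np.int64(200)] d 39.4
t 7.78 a -0.609 y -189 Fwrist 5.02 local [  3.4 -90.7  37.8] edge y check -41.9
square [0.004 0.001 0.004]
v mm/row for m=1.7,2.1,2.5: [np.float64(3.68), np.float64(3.0), np.float64(2.32)]
```

>>> move_arm:
  plan:
    - {"tx": 0.28, "ty": 0.076, "tz": 0, "wx": 0, "wy": 0, "wz": -0.0084}
    - {"tx": 0.28, "ty": 0.076, "tz": 0, "wx": 0, "wy": 0, "wz": -0.0084}
    - {"tx": 0.28, "ty": 0.076, "tz": 0, "wx": 0, "wy": 0, "wz": -0.0084}
    - {"tx": 0.28, "ty": 0.076, "tz": 0, "wx": 0, "wy": 0, "wz": -0.0084}
    - {"tx": 0.3, "ty": 0.081, "tz": 0, "wx": 0, "wy": 0, "wz": -0.009}
    - {"tx": 0.3, "ty": 0.081, "tz": 0, "wx": 0, "wy": 0, "wz": -0.009}
    - {"tx": 0.3, "ty": 0.081, "tz": 0, "wx": 0, "wy": 0, "wz": -0.009}
    - {"tx": 0.3, "ty": 0.081, "tz": 0, "wx": 0, "wy": 0, "wz": -0.009}
    - {"tx": 0.33, "ty": 0.09, "tz": 0, "wx": 0, "wy": 0, "wz": -0.0099}
    - {"tx": 0.33, "ty": 0.09, "tz": 0, "wx": 0, "wy": 0, "wz": -0.0099}
    - {"tx": 0.33, "ty": 0.09, "tz": 0, "wx": 0, "wy": 0, "wz": -0.0099}
    - {"tx": 0.33, "ty": 0.09, "tz": 0, "wx": 0, "wy": 0, "wz": -0.0099}

```text
time_s: 8.83
ee_pos: [531.8, -262.1, 91.3]
ee_rot: [168.7, -5.9, 70.5]
force: [-2.8, -4.4, 1.5]
gripper_width: 0.4
gripper_force: 2.4
```

```bash
python3 meas.py
```

```text
bar [np.int64(81), np.int64(81), np.int64(81), np.int64(81), np.int64(81), np.int64(81)] edge [np.int64(200), np.int64(200), np.int64(200), np.int64(201), np.int64(201), np.int64(201)] d 39.8
t 8.83 a -0.501 y -158 Fwrist 4.92 local [  3.5 -90.3  37.8] edge y check -41.9
square [0.004 0.001 0.006]
v mm/row for m=1.7,2.1,2.5: [np.float64(4.21), np.float64(3.64), np.float64(3.07)]
```

>>> move_arm:
  plan:
    - {"tx": 0.34, "ty": 0.092, "tz": 0, "wx": 0, "wy": 0, "wz": -0.01}
    - {"tx": 0.34, "ty": 0.092, "tz": 0, "wx": 0, "wy": 0, "wz": -0.01}
    - {"tx": 0.34, "ty": 0.092, "tz": 0, "wx": 0, "wy": 0, "wz": -0.01}
    - {"tx": 0.34, "ty": 0.092, "tz": 0, "wx": 0, "wy": 0, "wz": -0.01}
    - {"tx": 0.36, "ty": 0.098, "tz": 0, "wx": 0, "wy": 0, "wz": -0.0107}
    - {"tx": 0.36, "ty": 0.098, "tz": 0, "wx": 0, "wy": 0, "wz": -0.0107}
    - {"tx": 0.36, "ty": 0.098, "tz": 0, "wx": 0, "wy": 0, "wz": -0.0107}
    - {"tx": 0.36, "ty": 0.098, "tz": 0, "wx": 0, "wy": 0, "wz": -0.0107}
    - {"tx": 0.4, "ty": 0.108, "tz": 0, "wx": 0, "wy": 0, "wz": -0.012}
    - {"tx": 0.4, "ty": 0.108, "tz": 0, "wx": 0, "wy": 0, "wz": -0.012}
    - {"tx": 0.4, "ty": 0.108, "tz": 0, "wx": 0, "wy": 0, "wz": -0.012}
    - {"tx": 0.4, "ty": 0.108, "tz": 0, "wx": 0, "wy": 0, "wz": -0.012}

```text
time_s: 9.88
ee_pos: [555.2, -223.4, 97.7]
ee_rot: [168.0, -4.4, 77.9]
force: [-1.8, -5.4, 1.9]
gripper_width: 0.3
gripper_force: 2.4
```

```bash
python3 meas.py
```

```text
bar [np.int64(81), np.int64(81), np.int64(81), np.int64(81), np.int64(81), np.int64(81)] edge [np.int64(200), np.int64(200), np.int64(200), np.int64(200), np.int64(200), np.int64(200)] d 39.6
t 9.88 a -0.368 y -119 Fwrist 5.46 local [  3.4 -90.5  37.9] edge y check -41.9
square [0.003 0.002 0.004]
v mm/row for m=1.7,2.1,2.5: [np.float64(4.78), np.float64(4.36), np.float64(3.93)]
```

>>> move_arm:
  plan:
    - {"tx": 0.41, "ty": 0.111, "tz": 0, "wx": 0, "wy": 0, "wz": -0.0122}
    - {"tx": 0.41, "ty": 0.111, "tz": 0, "wx": 0, "wy": 0, "wz": -0.0122}
    - {"tx": 0.42, "ty": 0.114, "tz": 0, "wx": 0, "wy": 0, "wz": -0.0125}
    - {"tx": 0.42, "ty": 0.114, "tz": 0, "wx": 0, "wy": 0, "wz": -0.0125}
    - {"tx": 0.45, "ty": 0.122, "tz": 0, "wx": 0, "wy": 0, "wz": -0.0135}
    - {"tx": 0.45, "ty": 0.122, "tz": 0, "wx": 0, "wy": 0, "wz": -0.0135}
    - {"tx": 0.46, "ty": 0.125, "tz": 0, "wx": 0, "wy": 0, "wz": -0.0138}
    - {"tx": 0.46, "ty": 0.125, "tz": 0, "wx": 0, "wy": 0, "wz": -0.0138}
    - {"tx": 0.48, "ty": 0.13, "tz": 0, "wx": 0, "wy": 0, "wz": -0.0144}
    - {"tx": 0.48, "ty": 0.13, "tz": 0, "wx": 0, "wy": 0, "wz": -0.0144}
    - {"tx": 0.5, "ty": 0.136, "tz": 0, "wx": 0, "wy": 0, "wz": -0.015}
    - {"tx": 0.5, "ty": 0.136, "tz": 0, "wx": 0, "wy": 0, "wz": -0.015}

```text
time_s: 10.93
ee_pos: [576.9, -171.8, 104.2]
ee_rot: [167.5, -2.4, 87.0]
force: [-1.3, -4.6, 3.2]
gripper_width: 0.7
gripper_force: 2.3
```

```bash
python3 meas.py
```

```text
bar [np.int64(81), np.int64(81), np.int64(81), np.int64(81), np.int64(81), np.int64(81)] edge [np.int64(199), np.int64(199), np.int64(199), np.int64(199), np.int64(199), np.int64(199)] d 39.1
t 10.93 a -0.203 y -67 Fwrist 4.49 local [  3.5 -91.   37.8] edge y check -41.9
square [0.003 0.002 0.002]
v mm/row for m=1.7,2.1,2.5: [np.float64(5.5), np.float64(5.26), np.float64(5.02)]
```

>>> move_arm:
  plan:
    - {"tx": 0.51, "ty": 0.138, "tz": 0, "wx": 0, "wy": 0, "wz": -0.0153}
    - {"tx": 0.51, "ty": 0.138, "tz": 0, "wx": 0, "wy": 0, "wz": -0.0153}
    - {"tx": 0.53, "ty": 0.144, "tz": 0, "wx": 0, "wy": 0, "wz": -0.0159}
    - {"tx": 0.53, "ty": 0.144, "tz": 0, "wx": 0, "wy": 0, "wz": -0.0159}
    - {"tx": 0.55, "ty": 0.149, "tz": 0, "wx": 0, "wy": 0, "wz": -0.0165}
    - {"tx": 0.55, "ty": 0.149, "tz": 0, "wx": 0, "wy": 0, "wz": -0.0165}
    - {"tx": 0.57, "ty": 0.155, "tz": 0, "wx": 0, "wy": 0, "wz": -0.0171}
    - {"tx": 0.57, "ty": 0.155, "tz": 0, "wx": 0, "wy": 0, "wz": -0.0171}
    - {"tx": 0.59, "ty": 0.16, "tz": 0, "wx": 0, "wy": 0, "wz": -0.0177}
    - {"tx": 0.59, "ty": 0.16, "tz": 0, "wx": 0, "wy": 0, "wz": -0.0177}
    - {"tx": 0.61, "ty": 0.166, "tz": 0, "wx": 0, "wy": 0, "wz": -0.0183}
    - {"tx": 0.61, "ty": 0.166, "tz": 0, "wx": 0, "wy": 0, "wz": -0.0183}

```text
time_s: 11.98
ee_pos: [592.0, -104.1, 109.5]
ee_rot: [167.3, 0.2, 98.3]
force: [-1.3, -5.2, 3.1]
gripper_width: 0.5
gripper_force: 2.2
```

```bash
python3 meas.py
```

```text
bar [np.int64(81), np.int64(81), np.int64(81), np.int64(81), np.int64(81), np.int64(81)] edge [np.int64(197), np.int64(197), np.int64(197), np.int64(196), np.int64(196), np.int64(196)] d 37.9
t 11.98 a 0.002 y 1 Fwrist 4.95 local [  3.4 -92.2  37.6] edge y check -41.9
square [ 0.002  0.003 -0.001]
v mm/row for m=1.7,2.1,2.5: [np.float64(6.33), np.float64(6.33), np.float64(6.34)]
```

>>> move_arm:
  plan:
    - {"tx": 0.64, "ty": 0.174, "tz": 0, "wx": 0, "wy": 0, "wz": -0.0192}
    - {"tx": 0.64, "ty": 0.174, "tz": 0, "wx": 0, "wy": 0, "wz": -0.0192}
    - {"tx": 0.66, "ty": 0.18, "tz": 0, "wx": 0, "wy": 0, "wz": -0.0198}
    - {"tx": 0.66, "ty": 0.18, "tz": 0, "wx": 0, "wy": 0, "wz": -0.0198}
    - {"tx": 0.69, "ty": 0.188, "tz": 0, "wx": 0, "wy": 0, "wz": -0.0207}
    - {"tx": 0.69, "ty": 0.188, "tz": 0, "wx": 0, "wy": 0, "wz": -0.0207}
    - {"tx": 0.71, "ty": 0.193, "tz": 0, "wx": 0, "wy": 0, "wz": -0.0213}
    - {"tx": 0.71, "ty": 0.193, "tz": 0, "wx": 0, "wy": 0, "wz": -0.0213}
    - {"tx": 0.74, "ty": 0.2, "tz": 0, "wx": 0, "wy": 0, "wz": -0.0222}
    - {"tx": 0.74, "ty": 0.2, "tz": 0, "wx": 0, "wy": 0, "wz": -0.0222}

```text
time_s: 12.87
ee_pos: [593.5, -32.9, 111.8]
ee_rot: [167.6, 2.7, 109.9]
force: [-1.5, -4.9, 3.2]
gripper_width: 0.4
gripper_force: 2.1
```

```bash
python3 meas.py
```

```text
bar [np.int64(81), np.int64(81), np.int64(81), np.int64(81), np.int64(81), np.int64(81)] edge [np.int64(193), np.int64(193), np.int64(193), np.int64(193), np.int64(193), np.int64(192)] d 36.3
t 12.87 a 0.213 y 70 Fwrist 4.18 local [  3.2 -93.8  37.3] edge y check -42.0
square [ 0.001  0.003 -0.005]
v mm/row for m=1.7,2.1,2.5: [np.float64(7.12), np.float64(7.37), np.float64(7.62)]
```

>>> move_arm:
  plan:
    - {"tx": 0.76, "ty": 0.21, "tz": 0, "wx": 0, "wy": 0, "wz": -0.0235}
    - {"tx": 0.77, "ty": 0.21, "tz": 0, "wx": 0, "wy": 0, "wz": -0.0238}
    - {"tx": 0.78, "ty": 0.21, "tz": 0, "wx": 0, "wy": 0, "wz": -0.0241}
    - {"tx": 0.79, "ty": 0.22, "tz": 0, "wx": 0, "wy": 0, "wz": -0.0244}
    - {"tx": 0.81, "ty": 0.22, "tz": 0, "wx": 0, "wy": 0, "wz": -0.025}
    - {"tx": 0.82, "ty": 0.22, "tz": 0, "wx": 0, "wy": 0, "wz": -0.0252}
    - {"tx": 0.84, "ty": 0.23, "tz": 0, "wx": 0, "wy": 0, "wz": -0.0258}
    - {"tx": 0.85, "ty": 0.23, "tz": 0, "wx": 0, "wy": 0, "wz": -0.026}
    - {"tx": 0.87, "ty": 0.24, "tz": 0, "wx": 0, "wy": 0, "wz": -0.0266}
    - {"tx": 0.88, "ty": 0.24, "tz": 0, "wx": 0, "wy": 0, "wz": -0.0268}

```text
time_s: 13.75
ee_pos: [577.0, 50.1, 110.7]
ee_rot: [168.6, 5.7, 124.0]
force: [-0.0, -4.0, 2.9]
gripper_width: 0.3
gripper_force: 2.0
```

```bash
python3 meas.py
```

```text
bar [np.int64(81), np.int64(81), np.int64(81), np.int64(81), np.int64(80), np.int64(81)] edge [np.int64(188), np.int64(187), np.int64(187), np.int64(187), np.int64(187), np.int64(186)] d 33.6
t 13.75 a 0.465 y 148 Fwrist 3.51 local [  3.2 -96.4  37.1] edge y check -42.1
square [ 0.001  0.003 -0.005]
v mm/row for m=1.7,2.1,2.5: [np.float64(7.87), np.float64(8.4), np.float64(8.93)]
```

>>> move_arm:
  plan:
    - {"tx": 0.91, "ty": 0.25, "tz": 0, "wx": 0, "wy": 0, "wz": -0.0278}
    - {"tx": 0.92, "ty": 0.25, "tz": 0, "wx": 0, "wy": 0, "wz": -0.028}
    - {"tx": 0.93, "ty": 0.25, "tz": 0, "wx": 0, "wy": 0, "wz": -0.0283}
    - {"tx": 0.94, "ty": 0.26, "tz": 0, "wx": 0, "wy": 0, "wz": -0.0286}
    - {"tx": 0.95, "ty": 0.26, "tz": 0, "wx": 0, "wy": 0, "wz": -0.0289}
    - {"tx": 0.96, "ty": 0.26, "tz": 0, "wx": 0, "wy": 0, "wz": -0.0292}
    - {"tx": 0.1, "ty": 0.05, "tz": 0, "wx": 0, "wy": 0, "wz": 0}
    - {"tx": -0.8, "ty": 0, "tz": 0, "wx": 0, "wy": 0, "wz": 0}
    - {"tx": -2, "ty": 0, "tz": 0, "wx": 0, "wy": 0, "wz": 0}
    - {"tx": -3, "ty": 0, "tz": 0, "wx": 0, "wy": 0, "wz": 0}
    - {"tx": -2, "ty": 0, "tz": -0.5, "wx": 0, "wy": 0, "wz": 0}
    - {"tx": 0, "ty": 0, "tz": -3, "wx": 0, "wy": 0, "wz": 0}

```text
time_s: 14.8
ee_pos: [600.4, 44.1, 147.5]
ee_rot: [170.1, 7.3, 133.4]
force: [0.7, 0.1, -0.4]
gripper_width: 0.4
gripper_force: 0.0
```

>>> move_arm:
  plan:
    - {"tx": 0, "ty": 0, "tz": -4, "wx": 0, "wy": 0, "wz": 0}
    - {"tx": 0, "ty": 0, "tz": -4, "wx": 0, "wy": 0, "wz": 0}
    - {"tx": 0, "ty": 0, "tz": -3, "wx": 0, "wy": 0, "wz": 0}
    - {"tx": 0, "ty": 0, "tz": 0, "wx": 0, "wy": 0, "wz": 0}
    - {"tx": 0, "ty": 0, "tz": 0, "wx": 0, "wy": 0, "wz": 0}
    - {"tx": 0, "ty": 0, "tz": 0, "wx": 0, "wy": 0, "wz": 0}
    - {"tx": 0, "ty": 0, "tz": 0, "wx": 0, "wy": 0, "wz": 0}
    - {"tx": 0, "ty": 0, "tz": 0, "wx": 0, "wy": 0, "wz": 0}
    - {"tx": 0, "ty": 0, "tz": 0, "wx": 0, "wy": 0, "wz": 0}
    - {"tx": 0, "ty": 0, "tz": 0, "wx": 0, "wy": 0, "wz": 0}
    - {"tx": 0, "ty": 0, "tz": 0, "wx": 0, "wy": 0, "wz": 0}
    - {"tx": 0, "ty": 0, "tz": 0, "wx": 0, "wy": 0, "wz": 0}

```text
time_s: 15.8
ee_pos: [576.1, 43.5, 258.7]
ee_rot: [169.7, 7.5, 133.6]
force: [0.4, -0.4, 0.9]
gripper_width: 0.3
gripper_force: 0.0
```

>>> move_arm:
  plan:
    - {"tx": 0, "ty": 0, "tz": 0, "wx": 0, "wy": 0, "wz": 0}
    - {"tx": 0, "ty": 0, "tz": 0, "wx": 0, "wy": 0, "wz": 0}
    - {"tx": 0, "ty": 0, "tz": 0, "wx": 0, "wy": 0, "wz": 0}
    - {"tx": 0, "ty": 0, "tz": 0, "wx": 0, "wy": 0, "wz": 0}
    - {"tx": 0, "ty": 0, "tz": 0, "wx": 0, "wy": 0, "wz": 0}
    - {"tx": 0, "ty": 0, "tz": 0, "wx": 0, "wy": 0, "wz": 0}
    - {"tx": 0, "ty": 0, "tz": 0, "wx": 0, "wy": 0, "wz": 0}
    - {"tx": 0, "ty": 0, "tz": 0, "wx": 0, "wy": 0, "wz": 0}
    - {"tx": 0, "ty": 0, "tz": 0, "wx": 0, "wy": 0, "wz": 0}
    - {"tx": 0, "ty": 0, "tz": 0, "wx": 0, "wy": 0, "wz": 0}
    - {"tx": 0, "ty": 0, "tz": 0, "wx": 0, "wy": 0, "wz": 0}
    - {"tx": 0, "ty": 0, "tz": 0, "wx": 0, "wy": 0, "wz": 0}

```text
time_s: 16.8
ee_pos: [576.1, 43.4, 259.0]
ee_rot: [169.7, 7.6, 133.6]
force: [0.1, -0.3, -0.8]
gripper_width: 0.5
gripper_force: 0.0
```

```bash
python3 - <<'E'
from workcell import grab_frame,env
import cv2,numpy as np
a=grab_frame("scene")["color"][190:340,300:450,::-1];b=grab_frame("top")["color"][180:300,220:340,::-1]
cv2.imwrite("pics/end.png",np.hstack([cv2.resize(x,(400,400),interpolation=2) for x in(a,b)]))
print(env.state()["time_s"])
E
```

```text
16.9
```

View pics/end.png

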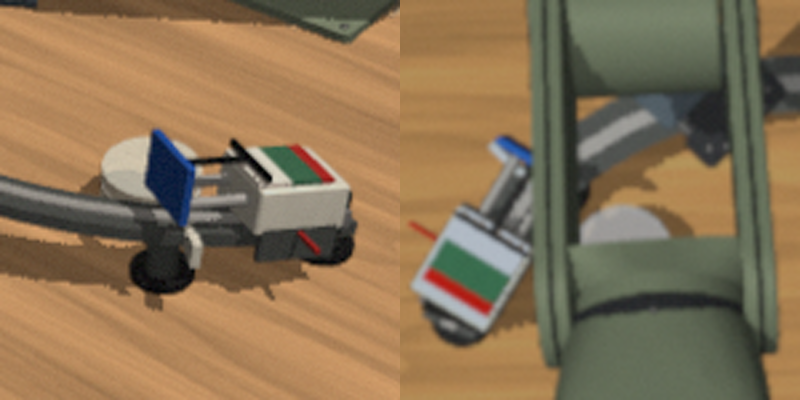

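The end picture shows the carriage at the far stop, left panel about (300,190) and right panel about (470,270), with the plate sprung back and the dishes still upright. I'll wait 1 s more to confirm it has stopped before handing in.

>>> move_arm:
  plan:
    - {"tx": 0, "ty": 0, "tz": 0, "wx": 0, "wy": 0, "wz": 0}
    - {"tx": 0, "ty": 0, "tz": 0, "wx": 0, "wy": 0, "wz": 0}
    - {"tx": 0, "ty": 0, "tz": 0, "wx": 0, "wy": 0, "wz": 0}
    - {"tx": 0, "ty": 0, "tz": 0, "wx": 0, "wy": 0, "wz": 0}
    - {"tx": 0, "ty": 0, "tz": 0, "wx": 0, "wy": 0, "wz": 0}
    - {"tx": 0, "ty": 0, "tz": 0, "wx": 0, "wy": 0, "wz": 0}
    - {"tx": 0, "ty": 0, "tz": 0, "wx": 0, "wy": 0, "wz": 0}
    - {"tx": 0, "ty": 0, "tz": 0, "wx": 0, "wy": 0, "wz": 0}
    - {"tx": 0, "ty": 0, "tz": 0, "wx": 0, "wy": 0, "wz": 0}
    - {"tx": 0, "ty": 0, "tz": 0, "wx": 0, "wy": 0, "wz": 0}
    - {"tx": 0, "ty": 0, "tz": 0, "wx": 0, "wy": 0, "wz": 0}
    - {"tx": 0, "ty": 0, "tz": 0, "wx": 0, "wy": 0, "wz": 0}

```text
time_s: 17.9
ee_pos: [576.1, 43.4, 259.0]
ee_rot: [169.7, 7.6, 133.6]
force: [0.4, -0.0, -0.1]
gripper_width: 0.6
gripper_force: 0.0
```

```bash
python3 - <<'E'
from workcell import grab_frame,env
import cv2,numpy as np
a=grab_frame("scene")["color"][190:340,300:450,::-1]
d=cv2.absdiff(cv2.resize(a,(400,400),interpolation=2),cv2.imread("pics/end.png")[:,:400]).max(2)
print("changed px",(d>40).sum())
if (d>40).sum()<400: print(env.job_done())
E
```

```text
changed px 61
the job is handed in; nothing more can be done
None
```

The job is handed in at about 18 s, with no verdict shown: the pointer was in the green (34–40 mm) at every check between the white lines, and the carriage is at rest at the far stop with the plate released and the hand clear.

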